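# Take the vacuum filter holder apart for cleaning

## Robot

A 6-joint arm with a two-finger parallel gripper is mounted at the origin on the work surface; the furniture and walls round the work are solid. World frame = base frame: x ahead of the robot, y to its left, z up, the work surface at z = 0. Lengths are in m, angles in degrees, forces in N, time in s.
With the tool pointing down it reaches from about 0.325 to 0.775 m from the base axis. Payload 5.5 kg.
Tool frame: the origin (TCP) lies at the very end of the fingers, on their centre line; the grasp point (between the pads) lies 19 mm behind it; z points along the fingers, y is the line along which they close (so a half turn about z gives the same grasp; the last joint's range is limited). The gripper opens to 88 mm and grips with 3 to 60 N. Pads are 20 mm wide; open, the fingers measure 115 mm over their backs; the gripper's body (75 mm by 178 mm) begins 61 mm behind the grasp point.
Start: joints at [-78.707, 5.22, 70.514, -0, 104.267, -3.249], TCP at [0.151, -0.581, 0.223] pointing down, gripper open.
Joint ranges: [-164.24, 164.24], [-49.07, 125.15], [9.68, 141.18], [-86.29, 266.29], [3.28, 154.24], [-151.56, 151.56]. Speed limits (degrees/s): [147.25, 147.25, 172.46, 180, 180, 180].

## Interface

Orientations are given as a 3x3 rotation matrix whose columns are the frame's x, y, z axes.
In Python, from station import env, vision gives the robot as it stands.
- The arm moves only by the tool run_rows, called after "Call:" as a command line: name --pt "numbers of a row" for each row, then --argument value for the rest. Schema: {"type":"object","properties":{"rows":{"type":"array","items":{"type":"number"},"minItems":7,"maxItems":84},"only":{"type":"string"},"quiet":{"type":"boolean"},"lines":{"type":"string"}},"required":["rows"],"additionalProperties":false}. rows is one flat list of numbers that holds 1 to 12 rows one after another, with no inner brackets; each row has 7 numbers: a rotation vector rx, ry, rz in degrees, then dx, dy, dz in cm, then the opening from 0.0 (shut) to 1.0 (fully open); each row is the pose to reach, as a shift and turn from the pose commanded when the call began, along the tool's axes at that moment; what a row does not reach only later rows make up. A row lasts 1/8 s, in which the tool goes at most 0.0625 m and 10.7 degrees, less where a joint would pass 70% of its speed; a pose out of reach is approached as far as the arm can. The fingers move at their own pace and stop on an object; the grip force is fixed at half the most. Time passes only in rows, so rows that do not move let the fingers close. The tool returns the time, the measured TCP pose, the force, the opening and the grip force at its end. only (a regular expression) keeps the lines of the reply that match it, lines (a string "A,B") keeps lines A to B, and quiet returns only ok. Input that does not fit is refused with a message, and nothing moves.
- env.get_obs(): the state, without advancing time (a new reading comes with each control period).
- vision.snapshot(name): name is "side" or "top" or "wrist"; returns a dict with "pixels" (480x640x3 uint8, red, green, blue), "depth" (480x640 float32, m along the optical axis (not along the pixel's ray), 0 where there is no reading), "K" (3x3 intrinsics, pixels), "rvec" (rotation vector, rad) and "tvec" (3), from world to camera coordinates, as OpenCV has them; the wrist camera has in their place "mount" (4x4, takes a point from camera to tool coordinates, whose origin is the TCP and whose axes are the flange's). Camera axes: x right, y down, z forward; pixel columns grow to the right and rows downward; lengths in m; the calibration is good to about 2 mm. A picture is of the moment at which its call begins: read the wrist's pose just before it.
- env.finish_job(): hands the job in; it is judged then, once.
The state is a dict: "clock": time; "q": joint angles; "qvel": joint speeds; "joint_torque": joint torques, N m; "tcp_pos": TCP position; "orientation": TCP orientation; "contact_force": force on the tool from outside, world axes, zero at the start; "torque": the same for the moment, N m; "width": opening from 0.0 (shut) to 1.0 (fully open); "gripper_force": force on a finger pad.
Only numpy, scipy, OpenCV 4.12 (cv2) and the standard library are available. Lean on these libraries where they do the work, as an engineer would, in place of code of your own. Each camera call takes 0.05 s, during which the arm holds its last target. There are 200 camera calls.

## Task

The filtration is finished: take the filter holder on the vacuum manifold apart from the top down, one part at a time, and put each part on its own place before lifting the next. Stand the funnel upright over the tall drain peg, lay the white sealing ring flat over the short post of the ring holder, lay the perforated support screen flat in the white dish, and hang the base, stem down, in the ring of the tripod so that its flange rests on the ring. Set every part down gently, never drop it, and let go of all of them.

Things in the scene. Friction and masses are not known exactly. Their poses are not given: they have to be found in the camera images.
- manifold: Fixed steel vacuum manifold: tube 46 mm thick along its y (from y = +66 to -262 mm, axis 31 mm high), valves on the -x side. Origin on the bench under the port that carries the filter holder: port 38 mm wide, top at z = 95 mm, bore 20 mm. A second port at y = -150 mm has a black stopper (top 115 mm). The holder's parts stand on one another by weight alone, each within about 2 mm of centre.
- filter_base: Steel base, 250 g, lowest in the stack. Origin at the lower end of its stem, z up. Stem 14 mm wide z = 0 to 36 mm; flange 72 mm wide 36 to 44; collar 51 mm wide 44 to 60 (grip here); boss 32 mm wide 60 to 64. Ring lies on the collar, screen on the boss. At first the stem hangs in the port (origin 59 mm over the bench), flange on the port: lift 40 mm to clear it.
- seal_ring: White rigid sealing ring, 30 g, outer diameter 60 mm, inner 49 mm, 10 mm thick; lies on the base's collar (it overhangs the collar by 4.5 mm all round) underneath the funnel. Origin at the centre of its underside, z up; at the start 119 mm above the bench.
- support_screen: Flat round metal screen with small dark holes, 40 g, 44 mm in diameter, 5 mm thick; lies on the base's boss inside the sealing ring, seen from above through the funnel. Its underside is 4 mm above the collar of the base and overhangs the boss by 6 mm. Origin at the centre of its underside, z up; at first 123 mm above the bench.
- filter_funnel: Straight steel funnel, 120 g, top of the stack: upright tube 60 mm tall, outer diameter 49 mm, inner 43, open at both ends; foot flange 55 mm wide and 5 mm high, rim 52 mm wide. It stands on the sealing ring. Origin at the centre of its underside, z up; at first 129 mm above the bench.
- drain_peg: Place of the funnel, fixed: round white foot 84 mm in diameter, 8 mm high, with an upright slender steel peg 19 mm thick below, tapering, its tip 66 mm above the bench. Origin on the bench under the peg's axis. The funnel stands with its foot on the white foot (funnel origin 8 mm above the bench), the peg inside it.
- ring_holder: Place of the sealing ring, fixed: square white foot 80 x 80 mm, 10 mm high, with a short white post 31 mm in diameter tapering to 22 mm, its top 36 mm above the bench. Origin on the bench under the post's axis. The ring lies flat on the foot (ring origin 10 mm above the bench), the post inside it.
- dish: Place of the support screen, fixed: shallow round white porcelain dish, 130 mm in diameter, rim 16 mm high, flat inner floor 4 mm above the bench and about 120 mm in diameter. Origin on the bench under its centre. The screen may lie anywhere flat on the floor.
- tripod: Place of the filter base, fixed: steel tripod with a horizontal ring, outer diameter 62 mm, inner 40 mm, its top 60 mm above the bench; the three feet stand 40 mm from the axis. Origin on the bench under the ring's axis. The base's stem goes down through the ring and its flange rests on the ring's top (base origin 24 mm above the bench).

How it is judged:
By the outcome, as a careful person would: the job done as asked, in the order asked, and still so for the second after the job is handed in, with the robot touching nothing.
It also fails if it takes over 115 s, if anything falls off the work surface, if the arm or the gripper's body presses on something with over 40 N, if the wrist force passes 120 N, or if a joint passes its speed limit or range.

## Working session

There is one attempt and no reset: what is moved stays moved. The work goes in short steps, Python scripts to look and compute and a tool call to move; the robot and the scene stay as the last step left them, time stands still between calls to the robot, and variables do not carry over. Pictures are saved under pics/ and viewed, at most 14 in all, crops included, and the job is handed in when it is done.

```bash
mkdir -p pics; ls; cat > h.py <<'E'
import numpy as np, cv2
from station import env, vision
def snap(n):
    o=env.get_obs(); s=vision.snapshot(n); s['obs']=o
    if n=='wrist':
        T=np.eye(4);T[:3,:3]=np.array(o['orientation']).reshape(3,3);T[:3,3]=o['tcp_pos']
        s['C2W']=T@np.array(s['mount'])
    else:
        T=np.eye(4);T[:3,:3]=cv2.Rodrigues(np.array(s['rvec'],float))[0];T[:3,3]=np.ravel(s['tvec'])
        s['C2W']=np.linalg.inv(T)
    return s
def save(s,n): cv2.imwrite('pics/'+n,s['pixels'][:,:,::-1])
def cloud(s):
    v,u=np.mgrid[:480,:640]; d=s['depth']; K=s['K']
    P=np.stack([(u-K[0,2])/K[0,0]*d,(v-K[1,2])/K[1,1]*d,d],-1)
    W=P@s['C2W'][:3,:3].T+s['C2W'][:3,3]; W[d==0]=np.nan
    return W
def ray(s,u,v,z):
    r=s['C2W'][:3,:3]@np.array([(u-s['K'][0,2])/s['K'][0,0],(v-s['K'][1,2])/s['K'][1,1],1]);c=s['C2W'][:3,3]
    return c+r*(z-c[2])/r[2]
def proj(s,p):
    q=np.linalg.inv(s['C2W'])@np.r_[p,1]; q=s['K']@q[:3]; return q[:2]/q[2]
E
python3 - <<'E'
from h import *
for n in ('top','side','wrist'):
    s=snap(n);save(s,n+'0.png');np.save(n+'0.npy',{k:s[k] for k in('pixels','depth','K','C2W')},allow_pickle=True)
    print(n,s['C2W'].round(3).tolist(),s['K'][0,0])
o=s['obs'];print(o)
E
```

```text
pics
top [[0.014, -0.987, 0.158, 0.377], [-1.0, -0.016, -0.007, -0.051], [0.009, -0.157, -0.987, 1.161], [0.0, 0.0, 0.0, 1.0]] 508.03974639834234
side [[-1.0, 0.021, -0.016, 0.581], [0.026, 0.66, -0.751, 0.649], [-0.005, -0.751, -0.66, 0.697], [0.0, 0.0, 0.0, 1.0]] 455.80280895289945
wrist [[0.251, -0.93, -0.268, 0.223], [-0.968, -0.242, -0.067, -0.561], [-0.002, 0.277, -0.961, 0.384], [0.0, 0.0, 0.0, 1.0]] 374.9590108144181
{'clock': 0.1, 'q': array([-7.87070093e+01,  5.25601726e+00,  7.05741981e+01,  1.06462804e-03,
        1.04265194e+02, -3.25072166e+00]), 'qvel': array([-0.00155114, -0.01589713, -0.09380636,  0.02264633, -0.02229495,
       -0.07496357]), 'joint_torque': array([ 2.96266553e-03, -4.47859919e+01, -4.07568383e+01,  7.00884475e-02,
        2.84555816e-02, -1.06563750e-04]), 'tcp_pos': array([ 0.15060446, -0.58052638,  0.22165667]), 'orientation': array([[ 9.67955209e-01,  2.51122717e-01, -3.08432684e-04],
       [ 2.51122881e-01, -9.67953832e-01,  1.63649888e-03],
       [ 1.12413447e-04, -1.66151212e-03, -9.99998613e-01]]), 'contact_force': array([ 0.11724193, -0.9094864 ,  0.23511059]), 'torque': array([-0.02612363,  0.01335409, -0.0243451 ]), 'gripper_force': 0.0, 'width': 0.9987740132290235}
```

View pics/top0.png

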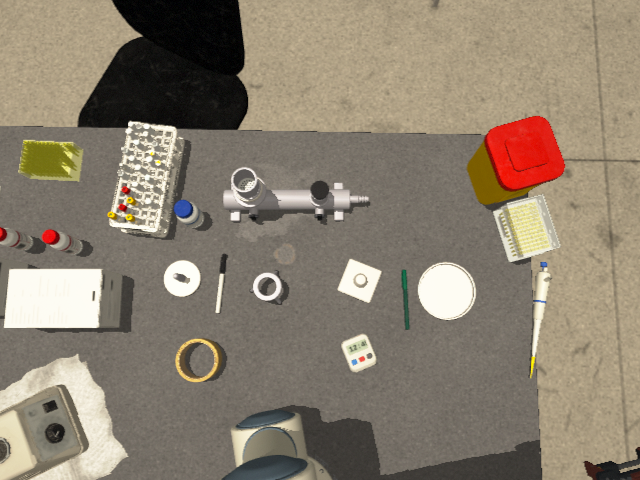

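View pics/side0.png

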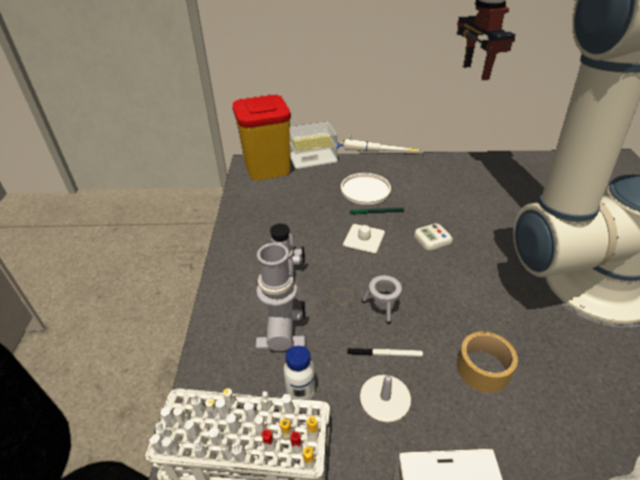

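Top view: funnel rim at about (246,182), drain peg foot (182,279), tripod ring (268,287), ring holder (361,280) and dish (447,291). Side view: the same parts at (273,256), (386,397), (385,290), (364,237) and (366,188).

```bash
cat > m.py <<'E'
from h import *
from scipy.optimize import least_squares
def circ(P):
    f=lambda p:np.hypot(P[:,0]-p[0],P[:,1]-p[1])-p[2]
    r=least_squares(f,[*np.median(P[:,:2],0),.03],loss='soft_l1',f_scale=.001);return r.x
def sel(W,box,lo,hi):
    u0,v0,u1,v1=box;P=W[v0:v1,u0:u1].reshape(-1,3);P=P[~np.isnan(P[:,0])];return P[(P[:,2]>lo)&(P[:,2]<hi)]
def desc(t,P):
    if len(P)<4: print(t,len(P));return
    h=cv2.convexHull((P[:,:2]*1e5).astype(np.int32))[:,0]/1e5
    (c,(w,hh),a)=cv2.minAreaRect((P[:,:2]*1e3).astype(np.float32))
    print(t,len(P),'med z %.4f p98 %.4f'%(np.median(P[:,2]),np.percentile(P[:,2],98)),'hullcirc',circ(h).round(4),'rect',np.round(c,1),round(w,1),round(hh,1),round(a,1))
E
python3 - <<'E'
from m import *
B={'top':dict(fun=(220,155,275,215),peg=(155,255,208,305),tri=(245,262,292,318),rh=(330,252,390,308),dish=(412,258,482,325)),
 'side':dict(fun=(250,238,296,282),peg=(355,370,415,422),tri=(358,270,408,322),rh=(338,222,390,254),dish=(335,170,396,205))}
Z=dict(fun=[(.18,.2)],peg=[(.005,.012),(.05,.075)],tri=[(.054,.066)],rh=[(.006,.014),(.031,.04)],dish=[(.011,.02),(.002,.007)])
for n in B:
    s=np.load(n+'0.npy',allow_pickle=True).item();W=cloud(s)
    for k in B[n]:
        for z in Z[k]: desc(n+' '+k,sel(W,B[n][k],*z))
    b=s['pixels'];
    # bench z check
    print('bench z',np.nanmedian(W[330:345,290:330,2]) if n=='top' else np.nanmedian(W[300:330,330:350,2]))
    if n=='top':
        print('manifold tube',desc('tube',sel(W,(262,185,305,220),.045,.07)),desc('stop',sel(W,(305,175,335,205),.108,.125)))
E
```

```text
top fun 211 med z 0.1876 p98 0.1920 hullcirc [0.6601 0.0933 0.0256] rect [660.2  93.3] 51.7 50.2 5.0
top peg 765 med z 0.0075 p98 0.0114 hullcirc [0.4786 0.2376 0.0512] rect [475.8 254.8] 109.1 89.3 86.5
top peg 40 med z 0.0604 p98 0.0656 hullcirc [0.4792 0.2518 0.0069] rect [479. 251.] 13.1 12.3 6.9
top tri 368 med z 0.0588 p98 0.0629 hullcirc [0.4593 0.0535 0.0303] rect [459.   53.3] 59.1 58.6 2.1
top rh 957 med z 0.0091 p98 0.0131 hullcirc [ 0.4756 -0.1514  0.0716] rect [ 476.4 -153.5] 105.2 115.7 1.9
top rh 93 med z 0.0347 p98 0.0386 hullcirc [ 0.4793 -0.1505  0.0126] rect [ 479.7 -149.8] 23.8 23.9 27.5
top dish 281 med z 0.0150 p98 0.0191 hullcirc [ 0.4593 -0.3476  0.0644] rect [ 459.7 -347.8] 128.6 127.7 1.2
top dish 1743 med z 0.0037 p98 0.0067 hullcirc [ 0.4568 -0.3492  0.0979] rect [ 459.2 -352.3] 159.1 153.9 89.1
bench z -0.0010596720201245802
tube 573 med z 0.0507 p98 0.0560 hullcirc [0.6539 0.0225 0.0464] rect [659.7  23.5] 37.6 94.6 1.2
stop 271 med z 0.1144 p98 0.1183 hullcirc [ 0.6621 -0.057   0.0196] rect [661.8 -56.8] 38.2 38.4 0.6
manifold tube None None
side fun 33
[... 164 characters left out ...]
t [479.7 255. ] 81.9 81.0 85.0
side peg 82 med z 0.0593 p98 0.0657 hullcirc [0.4798 0.2558 0.0066] rect [479.9 256.8] 12.5 13.5 77.0
side tri 422 med z 0.0587 p98 0.0612 hullcirc [0.4597 0.0569 0.0305] rect [459.9  56.9] 61.9 58.9 84.2
side rh 603 med z 0.0087 p98 0.0122 hullcirc [ 0.4818 -0.1495  0.0499] rect [ 479.5 -147.8] 80.9 79.1 69.1
side rh 65 med z 0.0346 p98 0.0369 hullcirc [ 0.4799 -0.1479  0.0122] rect [ 479.9 -148.2] 24.7 22.9 84.7
side dish 184 med z 0.0137 p98 0.0170 hullcirc [ 0.4588 -0.3441  0.065 ] rect [ 458.9 -344. ] 128.7 127.0 87.3
side dish 688 med z 0.0033 p98 0.0066 hullcirc [ 0.4577 -0.3674  0.082 ] rect [ 452.2 -362.6] 165.3 133.7 82.8
bench z -0.000985860010306261
```

Units first: shifts go in cm. So 0.654 m is 65.4, -0.493 m is -49.3.

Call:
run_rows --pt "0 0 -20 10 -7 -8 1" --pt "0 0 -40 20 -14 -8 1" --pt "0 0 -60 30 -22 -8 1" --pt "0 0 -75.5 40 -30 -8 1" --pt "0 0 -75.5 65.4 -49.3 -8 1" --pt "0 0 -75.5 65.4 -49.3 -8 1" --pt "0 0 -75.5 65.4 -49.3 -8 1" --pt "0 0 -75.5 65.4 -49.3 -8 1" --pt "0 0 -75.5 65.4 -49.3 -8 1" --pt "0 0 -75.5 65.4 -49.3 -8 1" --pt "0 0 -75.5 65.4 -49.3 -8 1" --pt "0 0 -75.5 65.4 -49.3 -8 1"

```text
refused: rows[0]: [0, 0, -20, 10, -7, -8, 1] is not of type 'number' (schema: type "number"). Nothing was moved.
```

Wrong form. The message asks for one flat list, 7 numbers to a row, no inner brackets, so I'll send the same numbers that way.

Call:
run_rows --rows '[0, 0, -20, 10, -7, -8, 1, 0, 0, -40, 20, -14, -8, 1, 0, 0, -60, 30, -22, -8, 1, 0, 0, -75.5, 40, -30, -8, 1, 0, 0, -75.5, 65.4, -49.3, -8, 1, 0, 0, -75.5, 65.4, -49.3, -8, 1, 0, 0, -75.5, 65.4, -49.3, -8, 1, 0, 0, -75.5, 65.4, -49.3, -8, 1, 0, 0, -75.5, 65.4, -49.3, -8, 1, 0, 0, -75.5, 65.4, -49.3, -8, 1, 0, 0, -75.5, 65.4, -49.3, -8, 1, 0, 0, -75.5, 65.4, -49.3, -8, 1]'

```text
clock: 1.65
tcp_pos: [0.6103, -0.002, 0.2997]
orientation: [[-0.001, 1.0, -0.0], [1.0, 0.001, -0.0], [-0.0, -0.0, -1.0]]
contact_force: [-0.4, -0.7, 1.0]
width: 0.997
gripper_force: 0.0
```

Scaled: 0.05 m is 5, 0.096 m is 9.6.

Call:
run_rows --rows '[0, 0, 0, 5, 2.5, 0, 1, 0, 0, 0, 9.6, 5, 0, 1, 0, 0, 0, 9.6, 5, 0, 1, 0, 0, 0, 9.6, 5, 0, 1]'

```text
clock: 2.15
tcp_pos: [0.6591, 0.0918, 0.2995]
orientation: [[-0.001, 1.0, -0.001], [1.0, 0.001, -0.001], [-0.001, -0.001, -1.0]]
contact_force: [-0.3, -0.2, 0.3]
width: 0.999
gripper_force: 0.0
```

```bash
python3 - <<'E'
from m import *
s=snap('wrist');save(s,'w1.png');W=cloud(s);print(s['obs']['tcp_pos'],proj(s,[.66,.0945,.189]),proj(s,[.66,.0945,.128]))
P=W.reshape(-1,3);P=P[~np.isnan(P[:,0])];P=P[np.hypot(P[:,0]-.66,P[:,1]-.0945)<.045]
desc('rim',P[(P[:,2]>.182)&(P[:,2]<.196)]);desc('mid',P[(P[:,2]>.115)&(P[:,2]<.134)])
for lo in np.arange(.09,.2,.005):print(round(lo,3),((P[:,2]>lo)&(P[:,2]<lo+.005)).sum(),end=' ')
E
```

```text
[0.65914955 0.09182197 0.29945408] [320.90776987 238.8077206 ] [320.56805954 221.2805186 ]
rim 1352 med z 0.1890 p98 0.1906 hullcirc [0.66   0.0953 0.0258] rect [660.   95.5] 51.5 51.4 70.6
mid 1747 med z 0.1286 p98 0.1338 hullcirc [0.6599 0.0991 0.0268] rect [659.8 100.1] 54.5 51.1 38.5
0.09 0 0.095 10 0.1 838 0.105 7 0.11 0 0.115 5 0.12 35 0.125 1425 0.13 415 0.135 152 0.14 126 0.145 143 0.15 131 0.155 151 0.16 158 0.165 153 0.17 154 0.175 139 0.18 121 0.185 1139 0.19 142 0.195 0 0.2 0
```

View pics/w1.png

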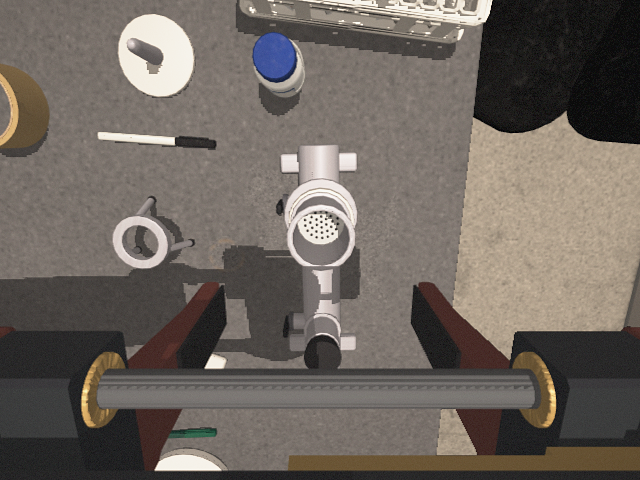

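Wrist view: funnel rim at (321,238), screen visible inside at (320,225) and sealing ring below. The fitted centre is (0.660, 0.0953), with the rim at 0.189, as expected.

Scaled: 0.149 m is 14.9, 0.05 m is 5.

Call:
run_rows --rows '[0, 0, 0, 0.35, 0.1, 5, 1, 0, 0, 0, 0.35, 0.1, 10, 1, 0, 0, 0, 0.35, 0.1, 13, 1, 0, 0, 0, 0.35, 0.1, 14.9, 1, 0, 0, 0, 0.35, 0.1, 14.9, 1, 0, 0, 0, 0.35, 0.1, 14.9, 1]'

```text
clock: 2.95
tcp_pos: [0.661, 0.0954, 0.1533]
orientation: [[-0.0, 1.0, 0.003], [1.0, 0.0, 0.0], [0.0, 0.003, -1.0]]
contact_force: [0.0, 0.4, -0.5]
width: 0.997
gripper_force: 0.0
```

Call:
run_rows --rows '[0, 0, 0, 0, -0.1, 0, 1, 0, 0, 0, 0, -0.1, 0, 0.7, 0, 0, 0, 0, -0.1, 0, 0.6, 0, 0, 0, 0, -0.1, 0, 0, 0, 0, 0, 0, -0.1, 0, 0, 0, 0, 0, 0, -0.1, 0, 0, 0, 0, 0, 0, -0.1, 0, 0, 0, 0, 0, 0, -0.1, 0, 0, 0, 0, 0, 0, -0.1, 0, 0]'

```text
clock: 4.08
tcp_pos: [0.6594, 0.0957, 0.151]
orientation: [[-0.001, 1.0, 0.0], [1.0, 0.001, 0.0], [0.0, 0.0, -1.0]]
contact_force: [1.1, 0.1, 0.1]
width: 0.577
gripper_force: 30.0
```

Scaled: -0.06 m is -6, -0.1 m is -10.

Call:
run_rows --rows '[0, 0, 0, 0, 0, -0.5, 0, 0, 0, 0, 0, 0, -1.5, 0, 0, 0, 0, 0, 0, -4, 0, 0, 0, 0, 0, 0, -8, 0, 0, 0, 0, 0, 0, -10, 0, 0, 0, 0, 5, -6, -10, 0, 0, 0, 0, 8, -10, -10, 0, 0, 0, 0, 8, -10, -10, 0, 0, 0, 0, 8, -10, -10, 0, 0, 0, 0, 8, -10, -10, 0]'

```text
clock: 5.32
tcp_pos: [0.5601, 0.1748, 0.2511]
orientation: [[0.0, 1.0, 0.0], [1.0, -0.0, -0.0], [-0.0, 0.0, -1.0]]
contact_force: [0.6, 0.1, -2.1]
width: 0.577
gripper_force: 30.0
```

```bash
python3 - <<'E'
from m import *
s=snap('wrist');save(s,'w2.png');W=cloud(s);print(s['obs']['tcp_pos'],s['obs']['width'])
P=W.reshape(-1,3);P=P[~np.isnan(P[:,0])]
def at(x,y,r,lo,hi,t):
    Q=P[np.hypot(P[:,0]-x,P[:,1]-y)<r];desc(t,Q[(Q[:,2]>lo)&(Q[:,2]<hi)])
at(.4795,.254,.045,.004,.012,'foot');at(.4795,.254,.03,.055,.075,'tip')
at(.4595,.055,.04,.055,.065,'tri');at(.66,.095,.032,.124,.134,'ring')
E
```

```text
[0.56011489 0.17482518 0.25105195] 0.5773416086377383
foot 4821 med z 0.0084 p98 0.0101 hullcirc [0.4787 0.2539 0.0416] rect [478.8 254.2] 82.9 82.0 0.4
tip 200 med z 0.0632 p98 0.0667 hullcirc [0.4787 0.2539 0.0069] rect [479.1 253.9] 13.4 13.8 67.4
tri 520 med z 0.0601 p98 0.0618 hullcirc [0.4568 0.0609 0.0255] rect [445.9  70.5] 51.2 21.8 50.8
ring 1738 med z 0.1283 p98 0.1301 hullcirc [0.6606 0.1003 0.0261] rect [662.9 105.6] 44.0 44.2 27.9
```

View pics/w2.png

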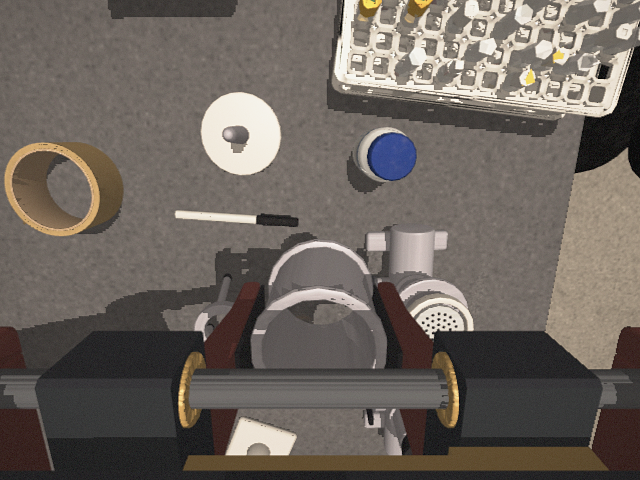

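Picture: funnel held between the fingers, ring and screen left on the base at (440,318), peg at (236,133), fitted as (0.479, 0.254).

Scaled: 0.13 m is 13, 0.1 m is 10.

Call:
run_rows --rows '[0, 0, 0, 4, -4, 0, 0, 0, 0, 0, 7.9, -8.1, 0, 0, 0, 0, 0, 7.9, -8.1, 5, 0, 0, 0, 0, 7.9, -8.1, 10, 0, 0, 0, 0, 7.9, -8.1, 13, 0, 0, 0, 0, 7.9, -8.1, 13, 0, 0, 0, 0, 7.9, -8.1, 13, 0, 0, 0, 0, 7.9, -8.1, 13, 0]'

```text
clock: 6.38
tcp_pos: [0.4795, 0.2548, 0.1233]
orientation: [[-0.0, 1.0, 0.003], [1.0, 0.0, 0.001], [0.001, 0.003, -1.0]]
contact_force: [-0.4, 0.1, -1.2]
width: 0.578
gripper_force: 30.0
```

Scaled: 0.085 m is 8.5, 0.08 m is 8.

Call:
run_rows --rows '[0, 0, 0, 0, 0, 4, 0, 0, 0, 0, 0, 0, 6.5, 0, 0, 0, 0, 0, 0, 8, 0, 0, 0, 0, 0, 0, 8.5, 0, 0, 0, 0, 0, 0, 8.5, 0, 0, 0, 0, 0, 0, 8.5, 0, 0, 0, 0, 0, 0, 8.5, 0]'

```text
clock: 7.25
tcp_pos: [0.4787, 0.2548, 0.0369]
orientation: [[-0.001, 1.0, 0.001], [1.0, 0.001, 0.001], [0.001, 0.001, -1.0]]
contact_force: [-0.9, -0.3, -1.9]
width: 0.579
gripper_force: 30.0
```

Call:
run_rows --rows '[0, 0, 0, 0, 0, 0.1, 0, 0, 0, 0, 0, 0, 0.2, 0, 0, 0, 0, 0, 0, 0.3, 0, 0, 0, 0, 0, 0, 0.4, 0, 0, 0, 0, 0, 0, 0.4, 0, 0, 0, 0, 0, 0, 0.4, 0]'

```text
clock: 8.0
tcp_pos: [0.4782, 0.2546, 0.0319]
orientation: [[-0.001, 1.0, 0.0], [1.0, 0.001, 0.0], [0.0, 0.0, -1.0]]
contact_force: [0.1, -0.9, -1.6]
width: 0.579
gripper_force: 30.0
```

Not touching yet; I'll go 1 mm at a time.

Scaled: 0.001 m is 0.1.

Call:
run_rows --rows '[0, 0, 0, 0, 0, 0.1, 0, 0, 0, 0, 0, 0, 0.1, 0, 0, 0, 0, 0, 0, 0.1, 0]'

```text
clock: 8.38
tcp_pos: [0.4782, 0.2546, 0.0309]
orientation: [[-0.001, 1.0, -0.0], [1.0, 0.001, 0.0], [0.0, -0.0, -1.0]]
contact_force: [-0.3, 0.7, -1.3]
width: 0.574
gripper_force: 30.0
```

Call:
run_rows --rows '[0, 0, 0, 0, 0, 0.1, 0, 0, 0, 0, 0, 0, 0.1, 0, 0, 0, 0, 0, 0, 0.1, 0]'

```text
clock: 8.75
tcp_pos: [0.4783, 0.2547, 0.0301]
orientation: [[-0.001, 1.0, 0.0], [1.0, 0.001, 0.0], [0.0, 0.0, -1.0]]
contact_force: [-0.5, 0.4, 1.0]
width: 0.575
gripper_force: 30.0
```

Scaled: 0.0005 m is 0.05.

Call:
run_rows --rows '[0, 0, 0, 0, 0, 0.05, 0, 0, 0, 0, 0, 0, 0.05, 0, 0, 0, 0, 0, 0, 0.05, 0.6, 0, 0, 0, 0, 0, 0.05, 0.65, 0, 0, 0, 0, 0, 0.05, 0.8, 0, 0, 0, 0, 0, 0.05, 0.95, 0, 0, 0, 0, 0, 0.05, 1, 0, 0, 0, 0, 0, 0.05, 1]'

```text
clock: 9.75
tcp_pos: [0.4782, 0.2545, 0.0294]
orientation: [[-0.001, 1.0, -0.0], [1.0, 0.001, -0.0], [-0.0, -0.0, -1.0]]
contact_force: [0.0, 1.0, -0.4]
width: 0.995
gripper_force: 0.0
```

Call:
run_rows --rows '[0, 0, 0, 0, 0, -2, 1, 0, 0, 0, 0, 0, -6, 1, 0, 0, 0, 0, 0, -11, 1, 0, 0, 0, 0, 0, -17, 1, 0, 0, 0, 0, 0, -22, 1, 0, 0, 0, -5, 5, -24, 1, 0, 0, 0, -10, 10, -25, 1, 0, 0, 0, -16, 16, -25, 1, 0, 0, 0, -16, 18, -25, 1, 0, 0, 0, -16, 18, -25, 1, 0, 0, 0, -16, 18, -25, 1, 0, 0, 0, -16, 18, -25, 1]'

```text
clock: 11.25
tcp_pos: [0.6574, 0.0958, 0.2817]
orientation: [[-0.002, 1.0, 0.003], [1.0, 0.002, 0.0], [0.0, 0.003, -1.0]]
contact_force: [-0.0, -0.7, 0.9]
width: 1.001
gripper_force: 0.0
```

```bash
python3 - <<'E'
from m import *
s=snap('wrist');save(s,'w3.png');W=cloud(s);print(s['obs']['tcp_pos'],s['obs']['width'])
P=W.reshape(-1,3);P=P[~np.isnan(P[:,0])]
def at(x,y,r,lo,hi,t,r0=0):
    d=np.hypot(P[:,0]-x,P[:,1]-y);Q=P[(d<r)&(d>r0)];desc(t,Q[(Q[:,2]>lo)&(Q[:,2]<hi)])
at(.4795,.254,.045,.062,.074,'funnel');at(.66,.096,.04,.122,.134,'ring');
at(.4795,.254,.05,.004,.012,'foot')
I=W[:,:,2];m=(np.hypot(W[:,:,0]-.66,W[:,:,1]-.096)<.023)&(I>.12)
desc('in',W[m]);
E
```

```text
[0.65742379 0.09579997 0.28166416] 1.0007610691886124
funnel 1319 med z 0.0679 p98 0.0700 hullcirc [0.4787 0.2543 0.0259] rect [478.8 254.3] 50.9 51.8 16.0
ring 3292 med z 0.1285 p98 0.1303 hullcirc [0.6602 0.0952 0.0296] rect [660.1  95.2] 59.2 58.6 47.6
foot 2429 med z 0.0084 p98 0.0111 hullcirc [0.4791 0.2536 0.0415] rect [485.1 250.9] 83.2 69.4 66.0
in 3796 med z 0.1297 p98 0.3916 hullcirc [0.66   0.0961 0.0227] rect [660.1  95.8] 44.4 44.9 40.7
```

View pics/w3.png

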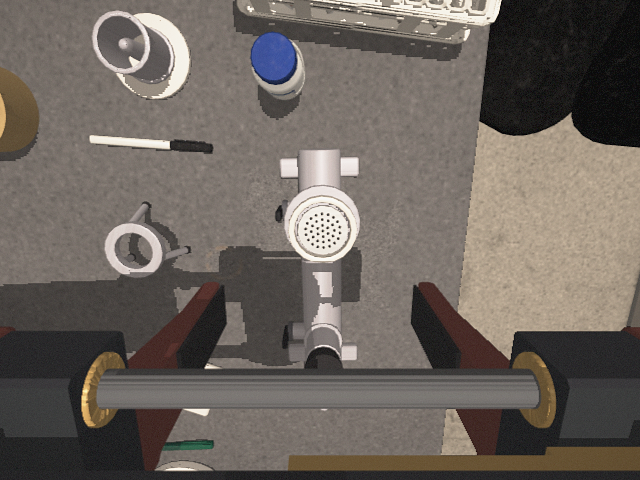

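Funnel stands upright on the peg foot at (140,50), rim at 0.068. Ring and screen sit at (321,225), with the ring's fitted centre at (0.6602, 0.0952) and its top at 0.129.

Scaled: 0.002 m is 0.2, 0.0005 m is 0.05.

Call:
run_rows --rows '[0, 0, 0, 0.05, 0.2, 5, 1, 0, 0, 0, 0.05, 0.2, 10, 1, 0, 0, 0, 0.05, 0.2, 13, 1, 0, 0, 0, 0.05, 0.2, 14.5, 1, 0, 0, 0, 0.05, 0.2, 14.5, 1, 0, 0, 0, 0.05, 0.2, 14.5, 1, 0, 0, 0, 0.05, 0.2, 14.5, 1, 0, 0, 0, 0.05, 0.2, 14.5, 1, 0, 0, 0, 0.05, 0.2, 14.5, 1]'

```text
clock: 12.42
tcp_pos: [0.6605, 0.0952, 0.1348]
orientation: [[-0.001, 1.0, 0.001], [1.0, 0.001, 0.0], [0.0, 0.001, -1.0]]
contact_force: [-0.2, 0.7, 0.5]
width: 1.001
gripper_force: 0.0
```

Scaled: 0.0135 m is 1.35, 0.008 m is 0.8.

Call:
run_rows --rows '[0, 0, 0, 0, 0, 0.8, 1, 0, 0, 0, 0, 0, 1.35, 1, 0, 0, 0, 0, 0, 1.35, 1, 0, 0, 0, 0, 0, 1.35, 1, 0, 0, 0, 0, 0, 1.35, 0.75, 0, 0, 0, 0, 0, 1.35, 0.72, 0, 0, 0, 0, 0, 1.35, 0.7, 0, 0, 0, 0, 0, 1.35, 0.5, 0, 0, 0, 0, 0, 1.35, 0.5, 0, 0, 0, 0, 0, 1.35, 0.5, 0, 0, 0, 0, 0, 1.35, 0.5]'

```text
clock: 13.8
tcp_pos: [0.6604, 0.0952, 0.1211]
orientation: [[-0.001, 1.0, 0.0], [1.0, 0.001, 0.0], [0.0, 0.0, -1.0]]
contact_force: [0.1, -1.0, 0.0]
width: 0.662
gripper_force: 30.2
```

Scaled: -0.11 m is -11, -0.1 m is -10.

Call:
run_rows --rows '[0, 0, 0, 0, 0, -0.4, 0.5, 0, 0, 0, 0, 0, -1, 0.5, 0, 0, 0, 0, 0, -2, 0.5, 0, 0, 0, 0, 0, -5, 0.5, 0, 0, 0, 0, 0, -10, 0.5, 0, 0, 0, -5, -3, -11, 0.5, 0, 0, 0, -10, -6, -11, 0.5, 0, 0, 0, -10, -6, -11, 0.5, 0, 0, 0, -10, -6, -11, 0.5, 0, 0, 0, -10, -6, -11, 0.5]'

```text
clock: 15.05
tcp_pos: [0.6008, -0.0039, 0.231]
orientation: [[-0.002, 1.0, 0.0], [1.0, 0.002, 0.0], [0.0, 0.0, -1.0]]
contact_force: [-0.1, -0.9, -0.6]
width: 0.66
gripper_force: 30.2
```

```bash
python3 - <<'E'
from m import *
s=snap('wrist');save(s,'w4.png');W=cloud(s);print(s['obs']['tcp_pos'],s['obs']['width'])
P=W.reshape(-1,3);P=P[~np.isnan(P[:,0])]
def at(x,y,r,lo,hi,t,r0=0):
    d=np.hypot(P[:,0]-x,P[:,1]-y);Q=P[(d<r)&(d>r0)];desc(t,Q[(Q[:,2]>lo)&(Q[:,2]<hi)])
at(.66,.096,.04,.124,.132,'screen');at(.66,.096,.04,.115,.122,'collar');at(.4595,.055,.04,.055,.065,'tri')
E
```

```text
[ 0.60082254 -0.00387465  0.23097044] 0.6602931523304508
screen 3596 med z 0.1283 p98 0.1298 hullcirc [0.6604 0.0945 0.0217] rect [660.4  94.5] 43.2 43.1 15.0
collar 921 med z 0.1193 p98 0.1208 hullcirc [0.6598 0.0946 0.0252] rect [659.8  94.9] 50.2 49.8 0.2
tri 2535 med z 0.0603 p98 0.0619 hullcirc [0.4596 0.0551 0.0307] rect [459.7  55.1] 61.4 60.6 42.0
```

View pics/w4.png

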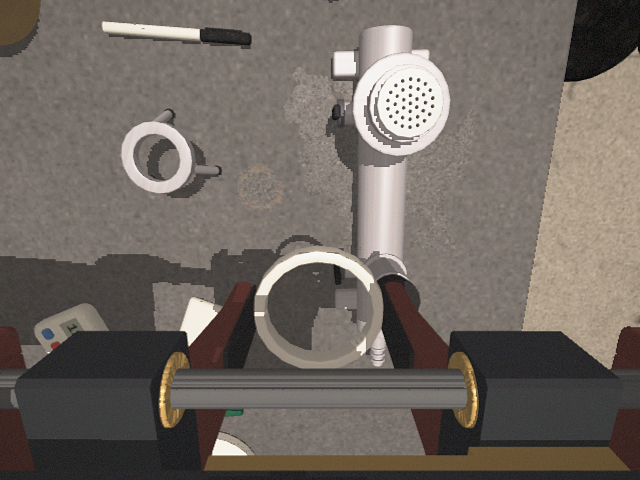

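Ring held level at (318,310); screen left on the boss at (411,102), fitted as (0.6604, 0.0945). Tripod ring at (158,157), fitted as (0.4596, 0.0551).

Call:
run_rows --rows '[0, 0, 0, -4.5, -3.8, 0, 0.5, 0, 0, 0, -9, -7.5, 0, 0.5, 0, 0, 0, -14.5, -12.1, 0, 0.5, 0, 0, 0, -14.5, -12.1, 0, 0.5, 0, 0, 0, -14.5, -12.1, 5, 0.5, 0, 0, 0, -14.5, -12.1, 10, 0.5, 0, 0, 0, -14.5, -12.1, 15, 0.5, 0, 0, 0, -14.5, -12.1, 17, 0.5, 0, 0, 0, -14.5, -12.1, 17, 0.5, 0, 0, 0, -14.5, -12.1, 17, 0.5, 0, 0, 0, -14.5, -12.1, 17, 0.5]'

```text
clock: 16.48
tcp_pos: [0.4808, -0.1503, 0.0634]
orientation: [[-0.001, 1.0, 0.004], [1.0, 0.001, -0.001], [-0.001, 0.004, -1.0]]
contact_force: [0.2, -0.5, -0.2]
width: 0.663
gripper_force: 30.2
```

```bash
python3 - <<'E'
from m import *
s=snap('side');W=cloud(s);print(s['obs']['tcp_pos'])
s=snap('wrist');save(s,'w5.png')
E
```

```text
[ 0.48084517 -0.15033692  0.06336943]
```

View pics/w5.png

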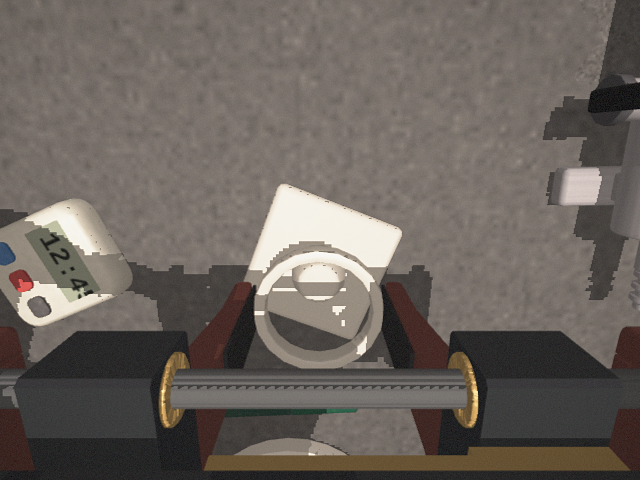

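The post (318,283) shows inside the held ring, above the square foot. Lowering now.

Scaled: 0.045 m is 4.5, 0.035 m is 3.5.

Call:
run_rows --rows '[0, 0, 0, 0.05, -0.1, 2, 0.5, 0, 0, 0, 0.05, -0.1, 3.5, 0.5, 0, 0, 0, 0.05, -0.1, 4.5, 0.5, 0, 0, 0, 0.05, -0.1, 4.5, 0.5, 0, 0, 0, 0.05, -0.1, 4.5, 0.5, 0, 0, 0, 0.05, -0.1, 4.5, 0.5, 0, 0, 0, 0.05, -0.1, 4.5, 0.5]'

```text
clock: 17.45
tcp_pos: [0.4788, -0.1496, 0.0165]
orientation: [[-0.001, 1.0, 0.001], [1.0, 0.001, -0.0], [-0.0, 0.001, -1.0]]
contact_force: [0.4, 0.2, -0.5]
width: 0.666
gripper_force: 30.2
```

Call:
run_rows --rows '[0, 0, 0, 0, 0, 0.1, 0.5, 0, 0, 0, 0, 0, 0.2, 0.5, 0, 0, 0, 0, 0, 0.2, 0.5, 0, 0, 0, 0, 0, 0.2, 0.5, 0, 0, 0, 0, 0, 0.2, 0.5]'

```text
clock: 18.08
tcp_pos: [0.4785, -0.1494, 0.0139]
orientation: [[-0.001, 1.0, 0.0], [1.0, 0.001, 0.0], [0.0, 0.0, -1.0]]
contact_force: [0.6, 0.1, -0.1]
width: 0.665
gripper_force: 30.2
```

Scaled: 0.001 m is 0.1.

Call:
run_rows --rows '[0, 0, 0, 0, 0, 0.1, 0.5, 0, 0, 0, 0, 0, 0.1, 0.5, 0, 0, 0, 0, 0, 0.1, 0.5]'

```text
clock: 18.45
tcp_pos: [0.4785, -0.1494, 0.0129]
orientation: [[-0.001, 1.0, -0.0], [1.0, 0.001, 0.0], [0.0, -0.0, -1.0]]
contact_force: [0.1, -0.6, 0.1]
width: 0.66
gripper_force: 30.2
```

Call:
run_rows --rows '[0, 0, 0, 0, 0, 0.1, 0.5, 0, 0, 0, 0, 0, 0.1, 0.5, 0, 0, 0, 0, 0, 0.1, 0.5]'

```text
clock: 18.82
tcp_pos: [0.4785, -0.1495, 0.012]
orientation: [[-0.001, 1.0, 0.0], [1.0, 0.001, -0.0], [-0.0, 0.0, -1.0]]
contact_force: [-0.0, 0.2, 0.5]
width: 0.667
gripper_force: 30.2
```

Call:
run_rows --rows '[0, 0, 0, 0, 0, 0.06, 0.5, 0, 0, 0, 0, 0, 0.06, 0.5, 0, 0, 0, 0, 0, 0.06, 0.5]'

```text
clock: 19.2
tcp_pos: [0.4786, -0.1495, 0.012]
orientation: [[-0.001, 1.0, 0.0], [1.0, 0.001, -0.0], [-0.0, 0.0, -1.0]]
contact_force: [-2.3, 1.0, 5.8]
width: 0.661
gripper_force: 30.3
```

Contact. Release, then back over the stack.

Call:
run_rows --rows '[0, 0, 0, 0, 0, -0.03, 0.7, 0, 0, 0, 0, 0, -0.03, 0.75, 0, 0, 0, 0, 0, -0.03, 0.85, 0, 0, 0, 0, 0, -0.03, 0.95, 0, 0, 0, 0, 0, -0.03, 0.95, 0, 0, 0, 0, 0, -3, 0.95, 0, 0, 0, 0, 0, -9, 0.95, 0, 0, 0, 0, 0, -15, 0.9, 0, 0, 0, 0, 0, -21, 0.9, 0, 0, 0, 4, 3, -25, 0.9, 0, 0, 0, 9, 6.5, -26, 0.9, 0, 0, 0, 9, 6.5, -26, 0.9]'

```text
clock: 20.7
tcp_pos: [0.5451, -0.0563, 0.2719]
orientation: [[-0.006, 1.0, 0.001], [1.0, 0.006, 0.001], [0.001, 0.001, -1.0]]
contact_force: [0.2, -1.4, -0.4]
width: 0.901
gripper_force: 0.0
```

Call:
run_rows --rows '[0, 0, 0, 5, 3.8, 0, 0.9, 0, 0, 0, 10, 7.6, 0, 0.9, 0, 0, 0, 15.4, 11.7, 0, 0.9, 0, 0, 0, 15.4, 11.7, 0, 0.9, 0, 0, 0, 15.4, 11.7, 0, 0.9, 0, 0, 0, 15.4, 11.7, 0, 0.9, 0, 0, 0, 15.4, 11.7, 0, 0.9]'

```text
clock: 21.58
tcp_pos: [0.6599, 0.0933, 0.2727]
orientation: [[0.001, 1.0, 0.002], [1.0, -0.001, -0.0], [-0.0, 0.002, -1.0]]
contact_force: [-0.2, -0.1, 0.2]
width: 0.9
gripper_force: 0.0
```

```bash
python3 - <<'E'
from m import *
print(env.get_obs()['tcp_pos'])
t=snap('top');W=cloud(t);save({'pixels':cv2.resize(t['pixels'][240:340,300:500],None,fx=3,fy=3)},'t6.png')
def at(P,x,y,r,lo,hi,t,r0=0):
    d=np.hypot(P[:,0]-x,P[:,1]-y);Q=P[(d<r)&(d>r0)];desc(t,Q[(Q[:,2]>lo)&(Q[:,2]<hi)])
f=lambda W:W.reshape(-1,3)[~np.isnan(W.reshape(-1,3)[:,0])]
at(f(W),.4796,-.1505,.04,.0165,.0235,'ring',.017)
s=snap('wrist');at(f(cloud(s)),.66,.0945,.04,.124,.132,'screen')
E
```

```text
[0.65989772 0.0932767  0.27272516]
ring 154 med z 0.0188 p98 0.0229 hullcirc [ 0.4776 -0.1507  0.0293] rect [ 477.5 -150.3] 57.3 57.8 48.2
screen 2045 med z 0.1283 p98 0.1299 hullcirc [0.6605 0.0949 0.0217] rect [660.6  94.8] 43.0 42.9 81.1
```

View pics/t6.png

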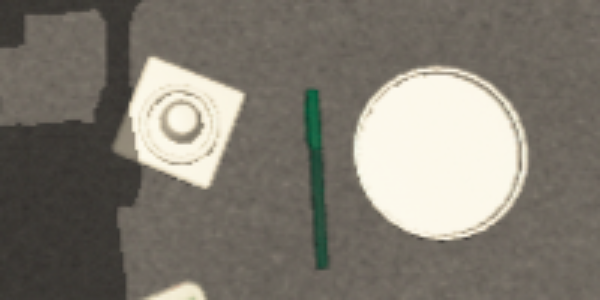

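The ring lies flat round the post at (180,122) in the crop, fitted top 0.019. Next the screen, with its centre at (0.6605, 0.0948).

Call:
run_rows --rows '[0, 0, 0, 0.14, 0.06, 5, 0.9, 0, 0, 0, 0.14, 0.06, 9, 0.9, 0, 0, 0, 0.14, 0.06, 12, 0.9, 0, 0, 0, 0.14, 0.06, 13.3, 0.8, 0, 0, 0, 0.14, 0.06, 13.3, 0.7, 0, 0, 0, 0.14, 0.06, 13.3, 0.7, 0, 0, 0, 0.14, 0.06, 13.3, 0.7, 0, 0, 0, 0.14, 0.06, 13.3, 0.7, 0, 0, 0, 0.14, 0.06, 13.3, 0.7]'

```text
clock: 22.8
tcp_pos: [0.6611, 0.0961, 0.1387]
orientation: [[-0.001, 1.0, 0.001], [1.0, 0.001, 0.0], [0.0, 0.001, -1.0]]
contact_force: [-0.0, -0.6, 0.3]
width: 0.703
gripper_force: 0.0
```

Call:
run_rows --rows '[0, 0, 0, -0.13, -0.06, 0.8, 0.7, 0, 0, 0, -0.13, -0.06, 1.4, 0.7, 0, 0, 0, -0.13, -0.06, 1.4, 0.7, 0, 0, 0, -0.13, -0.06, 1.4, 0.7, 0, 0, 0, -0.13, -0.06, 1.4, 0.7, 0, 0, 0, -0.13, -0.06, 1.4, 0.6]'

```text
clock: 23.55
tcp_pos: [0.6604, 0.0948, 0.1246]
orientation: [[-0.001, 1.0, 0.0], [1.0, 0.001, 0.0], [0.0, 0.0, -1.0]]
contact_force: [0.2, -0.3, 0.5]
width: 0.626
gripper_force: 0.0
```

Call:
run_rows --rows '[0, 0, 0, 0, 0, 0, 0.55, 0, 0, 0, 0, 0, 0, 0.52, 0, 0, 0, 0, 0, 0, 0.3, 0, 0, 0, 0, 0, 0, 0.3, 0, 0, 0, 0, 0, 0, 0.3, 0, 0, 0, 0, 0, 0, 0.3]'

```text
clock: 24.3
tcp_pos: [0.6604, 0.0948, 0.1244]
orientation: [[-0.001, 1.0, 0.0], [1.0, 0.001, 0.0], [0.0, 0.0, -1.0]]
contact_force: [-0.2, -0.2, -0.0]
width: 0.485
gripper_force: 30.0
```

Call:
run_rows --rows '[0, 0, 0, 0, 0, -0.3, 0.3, 0, 0, 0, 0, 0, -1, 0.3, 0, 0, 0, 0, 0, -3, 0.3, 0, 0, 0, 0, 0, -6, 0.3, 0, 0, 0, 0, 0, -11, 0.3, 0, 0, 0, -5, -3, -11, 0.3, 0, 0, 0, -10, -6, -11, 0.3, 0, 0, 0, -10, -6, -11, 0.3, 0, 0, 0, -10, -6, -11, 0.3, 0, 0, 0, -10, -6, -11, 0.3]'

```text
clock: 25.55
tcp_pos: [0.6009, -0.0043, 0.2348]
orientation: [[-0.002, 1.0, 0.001], [1.0, 0.002, 0.0], [0.0, 0.001, -1.0]]
contact_force: [-0.0, -0.0, 0.5]
width: 0.484
gripper_force: 30.0
```

```bash
python3 - <<'E'
from m import *
s=snap('wrist');save(s,'w7.png');W=cloud(s);print(s['obs']['tcp_pos'],s['obs']['width'])
P=W.reshape(-1,3);P=P[~np.isnan(P[:,0])]
def at(x,y,r,lo,hi,t,r0=0):
    d=np.hypot(P[:,0]-x,P[:,1]-y);Q=P[(d<r)&(d>r0)];desc(t,Q[(Q[:,2]>lo)&(Q[:,2]<hi)])
at(.66,.096,.04,.121,.126,'boss');at(.66,.096,.04,.115,.121,'collar');at(.66,.095,.045,.1,.107,'flange')
x,y,z=s['obs']['tcp_pos'];at(x,y,.03,z-.01,z+.012,'held')
E
```

```text
[ 0.60088587 -0.00426913  0.23481769] 0.48400277456765217
boss 1850 med z 0.1233 p98 0.1249 hullcirc [0.6602 0.0947 0.0232] rect [660.9  94.7] 43.6 45.6 67.3
collar 2533 med z 0.1193 p98 0.1207 hullcirc [0.66   0.0947 0.0252] rect [659.9  94.6] 50.3 50.1 21.4
flange 3234 med z 0.1032 p98 0.1049 hullcirc [0.6599 0.0947 0.0356] rect [659.8  94.6] 70.4 71.1 0.3
held 6968 med z 0.2388 p98 0.2444 hullcirc [ 0.5999 -0.0011  0.025 ] rect [597.3  -3.3] 44.0 52.1 72.2
```

View pics/w7.png

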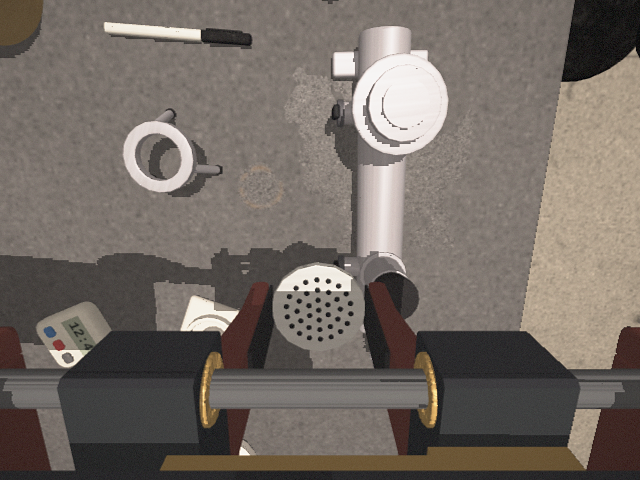

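Screen held flat at (318,308); the bare boss shows on the base at (410,103), with the base's fitted centre at (0.660, 0.0947). On to the dish.

Scaled: -0.341 m is -34.1, -0.142 m is -14.2.

Call:
run_rows --rows '[0, 0, 0, -5.5, -2.3, 0, 0.3, 0, 0, 0, -11, -4.6, 0, 0.3, 0, 0, 0, -16.5, -7, 0, 0.3, 0, 0, 0, -22, -9.2, 0, 0.3, 0, 0, 0, -27.5, -11.5, 0, 0.3, 0, 0, 0, -34.1, -14.2, 0, 0.3, 0, 0, 0, -34.1, -14.2, 5, 0.3, 0, 0, 0, -34.1, -14.2, 10, 0.3, 0, 0, 0, -34.1, -14.2, 15, 0.3, 0, 0, 0, -34.1, -14.2, 19, 0.3, 0, 0, 0, -34.1, -14.2, 20, 0.3, 0, 0, 0, -34.1, -14.2, 20, 0.3]'

```text
clock: 27.1
tcp_pos: [0.4592, -0.3461, 0.0347]
orientation: [[-0.002, 1.0, -0.0], [1.0, 0.002, 0.0], [0.0, -0.0, -1.0]]
contact_force: [0.6, 0.5, -0.0]
width: 0.485
gripper_force: 30.0
```

Call:
run_rows --rows '[0, 0, 0, 0, 0, 1, 0.3, 0, 0, 0, 0, 0, 1.5, 0.3, 0, 0, 0, 0, 0, 2, 0.3, 0, 0, 0, 0, 0, 2.4, 0.3, 0, 0, 0, 0, 0, 2.4, 0.3, 0, 0, 0, 0, 0, 2.4, 0.3, 0, 0, 0, 0, 0, 2.4, 0.3]'

```text
clock: 27.98
tcp_pos: [0.4588, -0.3465, 0.0106]
orientation: [[-0.001, 1.0, 0.0], [1.0, 0.001, -0.0], [-0.0, 0.0, -1.0]]
contact_force: [-0.1, 0.1, -0.0]
width: 0.484
gripper_force: 30.0
```

Call:
run_rows --rows '[0, 0, 0, 0, 0, 0.2, 0.3, 0, 0, 0, 0, 0, 0.35, 0.3, 0, 0, 0, 0, 0, 0.35, 0.3, 0, 0, 0, 0, 0, 0.35, 0.3, 0, 0, 0, 0, 0, 0.35, 0.3]'

```text
clock: 28.6
tcp_pos: [0.4587, -0.3464, 0.0069]
orientation: [[-0.001, 1.0, 0.0], [1.0, 0.001, -0.0], [-0.0, 0.0, -1.0]]
contact_force: [-0.3, 0.0, 0.2]
width: 0.484
gripper_force: 30.0
```

Call:
run_rows --rows '[0, 0, 0, 0, 0, 0.08, 0.3, 0, 0, 0, 0, 0, 0.08, 0.3, 0, 0, 0, 0, 0, 0.08, 0.3]'

```text
clock: 28.98
tcp_pos: [0.4586, -0.3463, 0.006]
orientation: [[-0.001, 1.0, -0.0], [1.0, 0.001, 0.0], [0.0, -0.0, -1.0]]
contact_force: [0.5, -1.3, -0.3]
width: 0.483
gripper_force: 30.0
```

Call:
run_rows --rows '[0, 0, 0, 0, 0, 0.07, 0.3, 0, 0, 0, 0, 0, 0.07, 0.3, 0, 0, 0, 0, 0, 0.07, 0.3]'

```text
clock: 29.35
tcp_pos: [0.4587, -0.3464, 0.0054]
orientation: [[-0.001, 1.0, 0.0], [1.0, 0.001, -0.0], [-0.0, 0.0, -1.0]]
contact_force: [0.1, -0.4, -0.2]
width: 0.485
gripper_force: 30.0
```

Call:
run_rows --rows '[0, 0, 0, 0, 0, 0.05, 0.3, 0, 0, 0, 0, 0, 0.05, 0.3, 0, 0, 0, 0, 0, 0.05, 0.3]'

```text
clock: 29.72
tcp_pos: [0.4587, -0.3464, 0.0054]
orientation: [[-0.001, 1.0, 0.0], [1.0, 0.001, -0.0], [-0.0, 0.0, -1.0]]
contact_force: [-2.6, 1.1, 5.1]
width: 0.486
gripper_force: 30.0
```

Contact. Release slightly, lift and return over the base.

Units first: shifts go in cm. So -0.26 m is -26, -0.24 m is -24.

Call:
run_rows --rows '[0, 0, 0, 0, 0, -0.03, 0.52, 0, 0, 0, 0, 0, -0.03, 0.55, 0, 0, 0, 0, 0, -0.03, 0.65, 0, 0, 0, 0, 0, -0.03, 0.65, 0, 0, 0, 0, 0, -2, 0.65, 0, 0, 0, 0, 0, -8, 0.7, 0, 0, 0, 0, 0, -14, 0.8, 0, 0, 0, 0, 0, -20, 0.85, 0, 0, 0, 5, 2.3, -24, 0.85, 0, 0, 0, 10, 4.6, -26, 0.85, 0, 0, 0, 15, 6.8, -26, 0.85, 0, 0, 0, 15, 6.8, -26, 0.85]'

```text
clock: 31.22
tcp_pos: [0.5278, -0.193, 0.2671]
orientation: [[-0.006, 1.0, 0.003], [1.0, 0.006, -0.0], [-0.0, 0.003, -1.0]]
contact_force: [-0.3, -1.2, 0.1]
width: 0.851
gripper_force: 0.0
```

Call:
run_rows --rows '[0, 0, 0, 5.5, 2.5, 0, 0.85, 0, 0, 0, 11, 5, 0, 0.85, 0, 0, 0, 16.5, 7.5, 0, 0.85, 0, 0, 0, 22, 10, 0, 0.85, 0, 0, 0, 29.1, 13.3, 0, 0.85, 0, 0, 0, 29.1, 13.3, 0, 0.85, 0, 0, 0, 29.1, 13.3, 0, 0.85, 0, 0, 0, 29.1, 13.3, 0, 0.85, 0, 0, 0, 29.1, 13.3, 0, 0.85]'

```text
clock: 32.35
tcp_pos: [0.6591, 0.0929, 0.2657]
orientation: [[0.002, 1.0, 0.001], [1.0, -0.002, -0.0], [-0.0, 0.001, -1.0]]
contact_force: [0.0, -0.2, -0.0]
width: 0.849
gripper_force: 0.0
```

```bash
python3 - <<'E'
from m import *
print(env.get_obs()['tcp_pos'])
t=snap('top');W=cloud(t);save({'pixels':cv2.resize(t['pixels'][240:340,300:500],None,fx=3,fy=3)},'t8.png')
f=lambda W:W.reshape(-1,3)[~np.isnan(W.reshape(-1,3)[:,0])]
def at(P,x,y,r,lo,hi,t):
    d=np.hypot(P[:,0]-x,P[:,1]-y);Q=P[(d<r)];desc(t,Q[(Q[:,2]>lo)&(Q[:,2]<hi)])
at(f(W),.459,-.347,.02,.0,.03,'screen')
s=snap('wrist');P=f(cloud(s));at(P,.66,.0945,.045,.1,.107,'flange');at(P,.66,.0945,.045,.115,.121,'collar')
E
```

```text
[0.65910141 0.09286168 0.26566879]
screen 243 med z 0.0083 p98 0.0123 hullcirc [ 0.4593 -0.3469  0.0194] rect [ 459.5 -346.6] 37.5 38.8 86.5
flange 2100 med z 0.1032 p98 0.1048 hullcirc [0.66   0.0951 0.0355] rect [660.   95.2] 70.7 70.8 63.7
collar 1597 med z 0.1193 p98 0.1207 hullcirc [0.66   0.095  0.0252] rect [659.9  95.1] 50.5 49.9 46.8
```

View pics/t8.png

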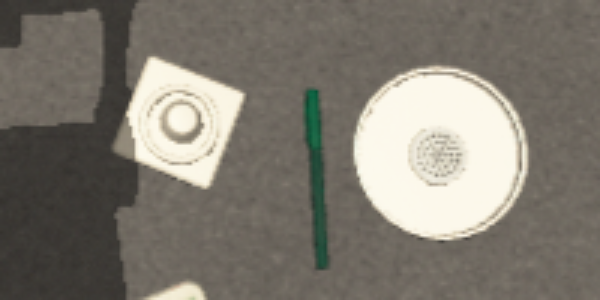

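Screen lies flat in the dish at (437,155), top at about 0.008. Now the base.

Scaled: 0.146 m is 14.6, 0.001 m is 0.1.

Call:
run_rows --rows '[0, 0, 0, 0.1, 0.08, 5, 0.85, 0, 0, 0, 0.1, 0.08, 10, 0.85, 0, 0, 0, 0.1, 0.08, 13, 0.8, 0, 0, 0, 0.1, 0.08, 14.6, 0.75, 0, 0, 0, 0.1, 0.08, 14.6, 0.75, 0, 0, 0, 0.1, 0.08, 14.6, 0.75, 0, 0, 0, 0.1, 0.08, 14.6, 0.75, 0, 0, 0, 0.1, 0.08, 14.6, 0.75, 0, 0, 0, 0.1, 0.08, 14.6, 0.75]'

```text
clock: 33.58
tcp_pos: [0.6603, 0.0958, 0.1193]
orientation: [[-0.001, 1.0, 0.001], [1.0, 0.001, 0.0], [0.0, 0.001, -1.0]]
contact_force: [-1.0, 0.2, 0.1]
width: 0.748
gripper_force: 0.0
```

Call:
run_rows --rows '[0, 0, 0, -0.08, -0.03, 0.8, 0.75, 0, 0, 0, -0.08, -0.03, 1.42, 0.75, 0, 0, 0, -0.08, -0.03, 1.42, 0.75, 0, 0, 0, -0.08, -0.03, 1.42, 0.75, 0, 0, 0, -0.08, -0.03, 1.42, 0.75, 0, 0, 0, -0.08, -0.03, 1.42, 0.65, 0, 0, 0, -0.08, -0.03, 1.42, 0.62, 0, 0, 0, -0.08, -0.03, 1.42, 0.4, 0, 0, 0, -0.08, -0.03, 1.42, 0.4, 0, 0, 0, -0.08, -0.03, 1.42, 0.4, 0, 0, 0, -0.08, -0.03, 1.42, 0.4]'

```text
clock: 34.95
tcp_pos: [0.66, 0.095, 0.1047]
orientation: [[-0.001, 1.0, 0.0], [1.0, 0.001, 0.0], [0.0, 0.0, -1.0]]
contact_force: [1.6, -0.2, -0.2]
width: 0.574
gripper_force: 30.0
```

Scaled: -0.1 m is -10, -0.08 m is -8.

Call:
run_rows --rows '[0, 0, 0, 0, 0, -0.4, 0.4, 0, 0, 0, 0, 0, -1.2, 0.4, 0, 0, 0, 0, 0, -2.5, 0.4, 0, 0, 0, 0, 0, -4.5, 0.4, 0, 0, 0, 0, 0, -8, 0.4, 0, 0, 0, 0, 0, -10, 0.4, 0, 0, 0, -1, -5, -10, 0.4, 0, 0, 0, -2, -10, -10, 0.4, 0, 0, 0, -3, -10, -10, 0.4, 0, 0, 0, -3, -10, -10, 0.4]'

```text
clock: 36.2
tcp_pos: [0.5606, 0.0644, 0.2065]
orientation: [[0.0, 1.0, 0.003], [1.0, -0.0, 0.0], [0.0, 0.003, -1.0]]
contact_force: [-0.2, -0.1, -3.0]
width: 0.572
gripper_force: 30.0
```

```bash
python3 - <<'E'
from m import *
for n in('side','wrist'):
  s=snap(n);save(s,n+'9.png')
W=cloud(s);P=W.reshape(-1,3);P=P[~np.isnan(P[:,0])];x,y,z=s['obs']['tcp_pos'];print(x,y,z)
def at(x,y,r,lo,hi,t):
    d=np.hypot(P[:,0]-x,P[:,1]-y);Q=P[(d<r)];desc(t,Q[(Q[:,2]>lo)&(Q[:,2]<hi)])
at(x,y,.04,z-.006,z+.002,'flange');at(x,y,.015,z+.01,z+.03,'boss')
E
```

```text
0.5608988531826072 0.06477962800805108 0.20621454590652222
flange 4279 med z 0.2048 p98 0.2073 hullcirc [0.5601 0.0649 0.0356] rect [560.2  67.4] 66.8 66.7 0.0
boss 3532 med z 0.2249 p98 0.2261 hullcirc [0.5609 0.0648 0.0149] rect [560.8  64.7] 29.5 29.8 1.3
```

View pics/side9.png

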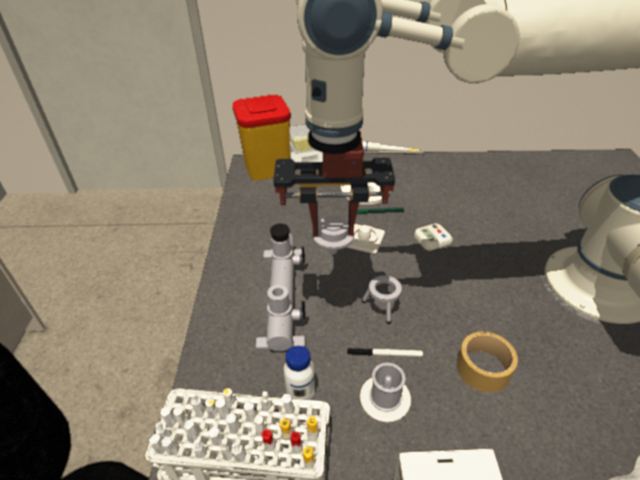

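Base hangs level in the gripper at (335,230), the port is empty, the funnel stands on its peg at (387,385), and the tripod ring is at (385,290).

Scaled: -0.101 m is -10.1, -0.0095 m is -0.95.

Call:
run_rows --rows '[0, 0, 0, -0.5, -5, 0, 0.4, 0, 0, 0, -0.95, -10.1, 0, 0.4, 0, 0, 0, -0.95, -10.1, 0, 0.4, 0, 0, 0, -0.95, -10.1, 4, 0.4, 0, 0, 0, -0.95, -10.1, 7.5, 0.4, 0, 0, 0, -0.95, -10.1, 8.5, 0.4, 0, 0, 0, -0.95, -10.1, 8.5, 0.4, 0, 0, 0, -0.95, -10.1, 8.5, 0.4, 0, 0, 0, -0.95, -10.1, 8.5, 0.4, 0, 0, 0, -0.95, -10.1, 8.5, 0.4]'

```text
clock: 37.55
tcp_pos: [0.4593, 0.0554, 0.1205]
orientation: [[-0.001, 1.0, 0.002], [1.0, 0.001, 0.0], [0.0, 0.002, -1.0]]
contact_force: [0.7, -0.6, -3.4]
width: 0.574
gripper_force: 30.0
```

Well aligned; descend to about 3 mm above the seat, then step.

Scaled: 0.046 m is 4.6, 0.042 m is 4.2.

Call:
run_rows --rows '[0, 0, 0, 0, 0, 1.5, 0.4, 0, 0, 0, 0, 0, 3, 0.4, 0, 0, 0, 0, 0, 4.2, 0.4, 0, 0, 0, 0, 0, 4.6, 0.4, 0, 0, 0, 0, 0, 4.6, 0.4, 0, 0, 0, 0, 0, 4.6, 0.4, 0, 0, 0, 0, 0, 4.6, 0.4, 0, 0, 0, 0, 0, 4.6, 0.4]'

```text
clock: 38.55
tcp_pos: [0.4591, 0.0553, 0.074]
orientation: [[-0.001, 1.0, 0.001], [1.0, 0.001, 0.0], [0.0, 0.001, -1.0]]
contact_force: [-0.3, -1.0, -2.9]
width: 0.568
gripper_force: 30.0
```

Call:
run_rows --rows '[0, 0, 0, 0, 0, 0.1, 0.4, 0, 0, 0, 0, 0, 0.2, 0.4, 0, 0, 0, 0, 0, 0.2, 0.4, 0, 0, 0, 0, 0, 0.2, 0.4, 0, 0, 0, 0, 0, 0.2, 0.4]'

```text
clock: 39.17
tcp_pos: [0.4589, 0.0553, 0.0717]
orientation: [[-0.001, 1.0, 0.0], [1.0, 0.001, 0.0], [0.0, 0.0, -1.0]]
contact_force: [-0.2, 0.3, -3.7]
width: 0.571
gripper_force: 30.0
```

Call:
run_rows --rows '[0, 0, 0, 0, 0, 0.1, 0.4, 0, 0, 0, 0, 0, 0.1, 0.4, 0, 0, 0, 0, 0, 0.1, 0.4]'

```text
clock: 39.55
tcp_pos: [0.4588, 0.0553, 0.0706]
orientation: [[-0.001, 1.0, -0.0], [1.0, 0.001, 0.0], [0.0, -0.0, -1.0]]
contact_force: [0.4, -0.6, -3.8]
width: 0.573
gripper_force: 30.0
```

Call:
run_rows --rows '[0, 0, 0, 0, 0, 0.07, 0.4, 0, 0, 0, 0, 0, 0.07, 0.4, 0, 0, 0, 0, 0, 0.07, 0.4]'

```text
clock: 39.92
tcp_pos: [0.4588, 0.0553, 0.0699]
orientation: [[-0.001, 1.0, -0.0], [1.0, 0.001, 0.0], [0.0, -0.0, -1.0]]
contact_force: [0.5, 0.4, -4.0]
width: 0.571
gripper_force: 30.0
```

Call:
run_rows --rows '[0, 0, 0, 0, 0, 0.05, 0.4, 0, 0, 0, 0, 0, 0.05, 0.4, 0, 0, 0, 0, 0, 0.05, 0.4]'

```text
clock: 40.3
tcp_pos: [0.4589, 0.0554, 0.0696]
orientation: [[-0.001, 1.0, 0.0], [1.0, 0.001, 0.0], [0.0, 0.0, -1.0]]
contact_force: [-1.2, -0.2, -1.4]
width: 0.578
gripper_force: 30.0
```

Scaled: 0.0003 m is 0.03.

Call:
run_rows --rows '[0, 0, 0, 0, 0, 0.03, 0.4, 0, 0, 0, 0, 0, 0.03, 0.4, 0, 0, 0, 0, 0, 0.03, 0.6, 0, 0, 0, 0, 0, 0.03, 0.65, 0, 0, 0, 0, 0, 0.03, 0.8, 0, 0, 0, 0, 0, 0.03, 0.9, 0, 0, 0, 0, 0, 0.03, 0.9]'

```text
clock: 41.18
tcp_pos: [0.4589, 0.0553, 0.0691]
orientation: [[-0.001, 1.0, -0.0], [1.0, 0.001, 0.0], [0.0, -0.0, -1.0]]
contact_force: [0.0, -0.3, 0.7]
width: 0.896
gripper_force: 0.0
```

Call:
run_rows --rows '[0, 0, 0, 0, 0, -2, 0.9, 0, 0, 0, 0, 0, -7, 0.9, 0, 0, 0, 0, 0, -12, 0.9, 0, 0, 0, 0, 0, -18, 0.9, 0, 0, 0, -4, 0, -22, 0.9, 0, 0, 0, -6, 0, -22, 0.9, 0, 0, 0, -6, 0, -22, 0.9, 0, 0, 0, -6, 0, -22, 0.9]'

```text
clock: 42.18
tcp_pos: [0.4587, -0.0041, 0.2891]
orientation: [[-0.001, 1.0, -0.0], [1.0, 0.001, 0.0], [0.0, -0.0, -1.0]]
contact_force: [0.4, 0.5, -0.1]
width: 0.904
gripper_force: 0.0
```

```bash
python3 - <<'E'
from m import *
for n in('side','wrist'):
  s=snap(n);save(s,n+'10.png')
  W=cloud(s);P=W.reshape(-1,3);P=P[~np.isnan(P[:,0])]
  def at(x,y,r,lo,hi,t):
    d=np.hypot(P[:,0]-x,P[:,1]-y);Q=P[(d<r)];desc(n+t,Q[(Q[:,2]>lo)&(Q[:,2]<hi)])
  at(.459,.055,.045,.064,.072,'flange');at(.459,.055,.03,.085,.092,'boss')
  at(.479,.254,.035,.062,.072,'fun')
  at(.4796,-.149,.035,.015,.023,'ring');at(.459,-.346,.03,.0065,.0125,'scr')
E
```

```text
sideflange 365 med z 0.0669 p98 0.0714 hullcirc [0.4587 0.0571 0.0352] rect [460.   63.2] 58.1 70.4 77.6
sideboss 180 med z 0.0870 p98 0.0891 hullcirc [0.4563 0.0596 0.0196] rect [462.   60.1] 40.5 36.7 8.5
sidefun 347 med z 0.0667 p98 0.0694 hullcirc [0.4791 0.255  0.0259] rect [479.1 255. ] 51.9 50.8 19.8
sidering 170 med z 0.0185 p98 0.0219 hullcirc [ 0.4777 -0.1478  0.0297] rect [ 477.7 -146.5] 58.0 58.4 7.9
sidescr 102 med z 0.0079 p98 0.0108 hullcirc [ 0.4578 -0.3436  0.0214] rect [ 457.8 -342.6] 43.8 39.7 84.7
wristflange 1862 med z 0.0682 p98 0.0699 hullcirc [0.4581 0.0553 0.0356] rect [458.2  54.9] 71.1 70.4 89.7
wristboss 1211 med z 0.0881 p98 0.0898 hullcirc [0.4579 0.0553 0.0246] rect [458.5  55.6] 48.3 49.0 30.2
wristfun 0
wristring 701 med z 0.0197 p98 0.0219 hullcirc [ 0.4777 -0.149   0.0296] rect [ 477.5 -149. ] 58.6 59.2 0.8
wristscr 619 med z 0.0091 p98 0.0109 hullcirc [ 0.4578 -0.3458  0.0218] rect [ 457.3 -345.6] 43.4 42.5 56.7
```

View pics/side10.png

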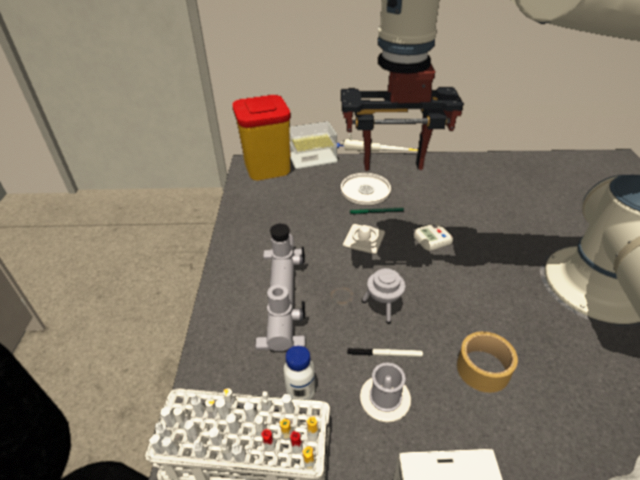

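View pics/wrist10.png

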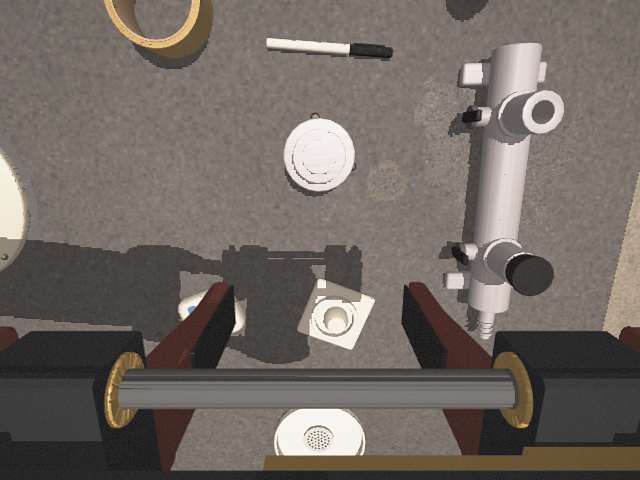

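All four parts are in place: flange on the tripod ring (wrist 319,155; z 0.068), ring round the post (336,318), screen flat in the dish (319,438), funnel on its peg (side 387,385). The gripper is clear.

```bash
python3 -c "
from station import env
print(env.finish_job())"
```

```text
the job is handed in; nothing more can be done
None
```

I took the filter holder apart from the top down, set the funnel, ring, screen and base each on its own place and let go of all four; the last camera check showed each one seated, and I handed the job in at about 42 s on the robot's clock.

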